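Fit the polariser panel over the flow cell and set its dial

TASK

Fit the white tongued panel over the flow cell: angle its tongue into the groove of the black-based cradle, then lower it flat so that it lies locked between the groove and the end stop. Then, with the panel in place, turn its rotary polariser mount until the scale reads 60 degrees at the index line, and let go. Leave the jar, the tube stand and the valve head where they are.

Things in the scene. Friction and masses are not known exactly. Their poses are not given: they have to be found in the camera images.
- panel: Loose white panel with a dial on its middle, about 0.42 kg, starts flat on the bench, dial up. Origin: centre of the board's underside, on the dial's axis; z up, x away from the tongue. Board 150 (x) by 120 (y) by 10 mm. It is lifted by the dial's round grip; centre of mass nearly under it. Its mass varies by up to 40 percent.
- tongue (a point): Middle of the lower outer edge of the tongue on the panel's -x edge, at (-87, 0, 0) mm in the panel's frame; axes as the panel's. The tongue is 12 mm long (panel x -75 to -87), 116 mm wide, 5 mm thick (z 0 to 5, flush with the underside).
- dial_grip (a point): Point on the dial's axis to grip, (0, 0, 40) mm in the panel's frame; axes as the panel's, not turning with the dial. Dial: bare-metal flange 96 mm across (panel z 10 to 16) with the scale on top; above it an upright black ribbed round grip, 40 mm across, z 16 to 50.
- index (a point): Index: a black line along panel x on a small white block beside the flange, panel x 50 to 66, y 0, top at z 16 mm. This point is the line's inner end, (50, 0, 16) mm.
- dial (a joint): Scale reading at the index, rad: 60 degrees = 1.047. Grows as the dial turns counter-clockwise seen from above; stops at 0 and 4.19; starts at 2.8 to 3.7. Zero is a broad bar (7 mm); from it the scale runs clockwise for 240 degrees: short lines every 10, long ones every 30, the rest blank. Stays where left, friction 0.08 N m. May need a regrasp.
- cradle: Fixed cradle, black base plate 200 by 150 mm with white fittings, 55 mm high. Origin on the bench, under the origin of a fitted panel; x from the groove rail to the end stop, z up. Fitted, the panel lies flat, origin at (0, 0, 40) mm, axes along the cradle's, play 1.5 mm either way in x, 3 mm in y. It rests on side supports, tops at z 40.
- groove (a point): Middle of the groove's mouth at floor height, (-79, 0, 40) mm in the cradle's frame, same axes; the groove faces +x. Floor z 40 (reaching out to x -75), lip over it x -100 to -79, underside z 49, top z 55; back wall at x -88.5. The tongue enters with the panel's other edge raised 8 to 14 degrees, is pushed home, then that edge is lowered behind the stop.
- stop (a point): Middle of the top inner edge of the end stop, (76.5, 0, 50) mm in the cradle's frame, same axes. The stop is 10 mm thick. Guide cheeks beside the panel: inner faces at y +63 and -63, from x 0 to 76, 7 mm thick, tops at z 48.
- jar: Bystander: glass jar 64 mm across, 85 mm high; origin at the centre of its foot.
- tube_stand: Bystander: capped sample tube in a round white stand 64 mm across, 117 mm high; origin at the centre of its foot.
- valve_head: Bystander: black cylinder 56 mm across, 66 mm high with two short stubs on top; origin at the centre of its foot.
Not all that is in view belongs to the job. Leave any pink or yellow look-alike of the panel alone.

How it is judged:
On the way, in this order (a step that is already met when the one before it is completed fails the run):
1. the panel lies flat in the cradle with its tongue in the groove (x of tongue in the frame of cradle between -0.0915 and -0.0825 m and y of tongue in the frame of cradle between -0.008 and 0.008 m and z of tongue in the frame of cradle between 0.037 and 0.0425 m and angle between the z axis of panel and the z axis of cradle, either way round below 0.03 rad), for 0.2 s.
2. with the panel still in place, the dial is turned to 60 degrees (within 3) (all of step 1 and value of joint dial between 0.994838 and 1.09956 rad), for 0.2 s.
At the end, for the whole second after the job is handed in: The panel lies in the cradle, at rest and level with it within 0.03 rad, its tongue down on the groove floor (within 2.5 mm) and under the lip (tongue edge 82.5 to 91.5 mm behind the cradle's origin, within 8 mm sideways); the dial reads 60 degrees within 3 degrees (all of step 2 and linear speed of panel below 0.01 m/s and velocity of joint dial between -0.05 and 0.05 rad/s); the robot touches nothing.
It fails at once if the jar is moved more than 30 mm or tipped (distance of jar from where it was at the start of the episode above 0.03 m or angle between jar's own z axis and vertical above 0.5 rad).
It fails at once if the tube stand is moved more than 30 mm or tipped (distance of tube_stand from where it was at the start of the episode above 0.03 m or angle between tube_stand's own z axis and vertical above 0.5 rad).
It fails at once if the valve head is moved more than 30 mm or tipped (distance of valve_head from where it was at the start of the episode above 0.03 m or angle between valve_head's own z axis and vertical above 0.5 rad).
It also fails if it takes over 56 s, if anything falls off the work surface, if the arm or the gripper's body presses on something with over 40 N, if the wrist force passes 120 N, or if a joint passes its speed limit or range.

ROBOT

A 7-joint arm with a two-finger parallel gripper is mounted at the origin on the work surface. World frame = base frame: x ahead of the robot, y to its left, z up, the work surface at z = 0. Lengths are in m, angles in rad, forces in N, time in s.
With the tool pointing down it reaches from about 0.4 to 0.85 m from the base axis. Payload 10.4 kg.
Tool frame: the origin (TCP) lies at the very end of the fingers, on their centre line; the grasp point (between the pads) lies 19 mm behind it; y points along the fingers, z is the direction in which the jaws open and shut, and the axes are right-handed (so a half turn about y gives the same grasp; the last joint's range is limited). The gripper opens to 87 mm and grips with 3 to 60 N. Pads are 19 mm wide; open, the fingers measure 117 mm over their backs; the gripper's body (75 mm by 190 mm) begins 51 mm behind the grasp point.
Start: joints at [-0.023, 0.332, -0.065, 1.46, 0.022, 1.35, -0.088], TCP at [0.625, 0, 0.223] pointing down, gripper open.
Joint ranges: [-2.6, 2.6], [-0.5, 2.12], [-1.47, 1.34], [0.16, 2.42], [-1.27, 4.41], [0.06, 2.06], [-2.6, 2.6]. Speed limits (rad/s): [2.22, 2.22, 2.79, 2.79, 3.14, 3.14, 3.14].

INTERFACE

Orientations are given as a unit quaternion [w, x, y, z].
In Python, from station import status, cams, ctrl gives the robot as it stands.
- The arm moves only by the tool apply_moves, never from a script. Its argument "moves" is a list of rows, each a list of 5 numbers: the finger opening in mm, from 0 to 87, then the shift along the tool's x, y, z in mm, then the turn about the tool's y in degrees. A call has 1 to 20 rows; each row shifts and turns the pose as measured when the row begins, along the tool's axes as they then stand; what a row does not reach is not made up. A row lasts 1/8 s, in which the tool goes at most 62.5 mm and 10.7 degrees, less where a joint would pass 70% of its speed; a pose out of reach is approached as far as the arm can. A call with a gripper value outside its range is refused whole. The fingers move at their own pace and stop on an object; "squeeze" is the grip in N (left out, the last holds). Time passes only in rows, so rows that do not move let the fingers close. It gives the time, the measured TCP pose, the force and the opening at its end, in the units of the state.
- status.sense(): the state, without advancing time (a new reading comes with each control period).
- cams.grab_frame(name): name is "scene" or "side" or "wrist"; returns a dict with "color" (420x560x3 uint8, red, green, blue), "vertical_fov" (degrees; the focal length in pixels is half the picture's height over the tangent of half this angle, whatever the lens; pixels are square), "cx", "cy" (the principal point, pixels), "rvec" (rotation vector, rad) and "tvec" (3), from world to camera coordinates, as OpenCV has them; the wrist camera has in their place "mount" (4x4, takes a point from camera to tool coordinates, whose origin is the TCP and whose axes are the tool frame's). Camera axes: x right, y down, z forward; pixel columns grow to the right and rows downward; lengths in m; the calibration is good to about 2 mm. A picture is of the moment at which its call begins: read the wrist's pose just before it. There is no depth.
- ctrl.hand_in(): hands the job in, once; it reports no verdict.
The state is a dict: "time": time; "q": joint angles; "qvel": joint speeds; "effort": joint torques, N m; "position": TCP position; "orientation": TCP orientation; "force": force on the tool from outside, world axes, zero at the start; "ft_torque": the same for the moment, N m; "finger_gap": finger opening in m.
Only numpy, scipy, OpenCV 4.12 (cv2) and the standard library are available. Lean on these libraries where they do the work, as an engineer would, in place of code of your own. Each camera call takes 0.05 s, during which the arm holds its last target. There are 200 camera calls.

## Working session

There is one attempt and no reset: what is moved stays moved. The work goes in short steps, Python scripts to look and compute and a tool call to move; the robot and the scene stay as the last step left them, time stands still between calls to the robot, and variables do not carry over. Pictures are saved under pics/ and viewed, about 8 in all and at most 12, crops included, and the job is handed in when it is done.

Besides the shell and the picture viewer there is one more tool, called after "Request:" as a command line: name --pt "numbers of a row" for each row, then --argument value for the rest. apply_moves: Moves the arm, as the interface text tells. Its arguments: {"type":"object","properties":{"moves":{"type":"array"},"squeeze":{"type":"number"}},"required":["moves"]}

```bash
mkdir -p pics
cat > h.py <<'E'
import numpy as np,cv2
from scipy.spatial.transform import Rotation as R
from station import status,cams,ctrl
def Rq(q): return R.from_quat([q[1],q[2],q[3],q[0]])
def grab(name,fn=None):
    s=status.sense(); f=cams.grab_frame(name); im=f["color"]
    fl=im.shape[0]/2/np.tan(np.radians(f["vertical_fov"])/2)
    K=np.array([[fl,0,f["cx"]],[0,fl,f["cy"]],[0,0,1]])
    if "mount" in f:
        T=np.eye(4);T[:3,:3]=Rq(s["orientation"]).as_matrix();T[:3,3]=s["position"]
        E=np.linalg.inv(T@np.array(f["mount"]))
    else:
        E=np.eye(4);E[:3,:3]=cv2.Rodrigues(np.array(f["rvec"],float))[0];E[:3,3]=np.ravel(f["tvec"])
    if fn: cv2.imwrite("pics/"+fn+".png",im[:,:,::-1])
    np.savez("pics/"+(fn or name)+".npz",K=K,E=E,im=im)
    return K,E,im
def load(fn):
    d=np.load("pics/"+fn+".npz"); return d["K"],d["E"],d["im"]
def back(K,E,px,z):
    C=-E[:3,:3].T@E[:3,3]; out=[]
    for p in np.atleast_2d(px):
        d=E[:3,:3].T@np.linalg.inv(K)@[p[0],p[1],1]; out.append(C+d*(z-C[2])/d[2])
    return np.array(out)
def proj(K,E,P):
    X=(E[:3,:3]@np.atleast_2d(P).T).T+E[:3,3]; u=(K@X.T).T; return u[:,:2]/u[:,2:]
E
python3 - <<'E'
from h import *
a=grab("scene","scene0");b=grab("side","side0");c=grab("wrist","wrist0")
for k in(a,b,c): print(k[0][0,0],-k[1][:3,:3].T@k[1][:3,3])
s=status.sense();print(s["position"],Rq(s["orientation"]).as_matrix().round(3),s["time"],s["finger_gap"])
E
```

```text
398.1707095966962 [1.18508694 0.07623512 0.94036396]
543.3129389883272 [0.20593391 0.99363186 1.12195203]
323.25903208248036 [0.62521069 0.07075166 0.38340101]
[ 6.24723647e-01 -3.28955810e-05  2.21965852e-01] [[ 0.    -0.001  1.   ]
 [-1.    -0.     0.   ]
 [ 0.    -1.    -0.001]] 0.15 0.08693891495584721
```

View pics/scene0.png

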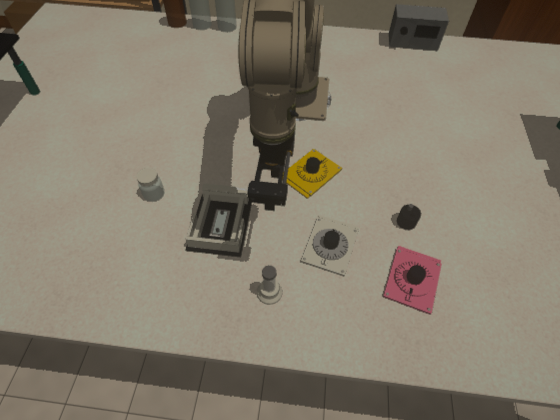

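View pics/side0.png

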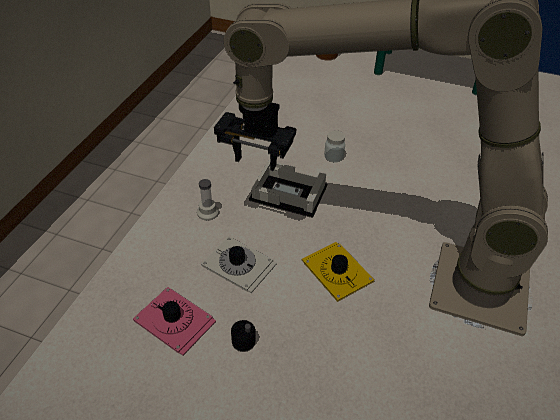

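Candidates: white panel at scene (330,242) (side (237,257)), yellow (313,170), pink (414,278). The description says white, so that is the one I take. The cradle is at scene (220,222). Now one close crop of the panel and cradle from both cameras.

Run:
```python
from h import *
K,E,im=load("scene0");K2,E2,im2=load("side0")
a=cv2.resize(im[205:285,290:370],(400,300) if 0 else (400,400),interpolation=cv2.INTER_CUBIC)
b=cv2.resize(im[182:262,180:260],(400,400),interpolation=cv2.INTER_CUBIC)
c=cv2.resize(im2[230:300,195:290],(400,295)[:2],interpolation=cv2.INTER_CUBIC)
d=cv2.resize(im2[155:225,240:335],(400,295),interpolation=cv2.INTER_CUBIC)
o=np.hstack([np.vstack([a,c]),np.vstack([b,d])])
o=cv2.resize(o,None,fx=600/695,fy=600/695)
cv2.imwrite("pics/crop1.png",o[:,:,::-1])
for p,z in(((330,244),.016),((220,225),.04),((150,190),0),((270,290),0),((409,222),0)): print(p,back(K,E,p,z).round(3))
```

```text
(330, 244) [[0.619 0.156 0.016]]
(220, 225) [[ 0.613 -0.145  0.04 ]]
(150, 190) [[ 0.492 -0.388  0.   ]]
(270, 290) [[0.765 0.012 0.   ]]
(409, 222) [[0.506 0.378 0.   ]]
```

View pics/crop1.png

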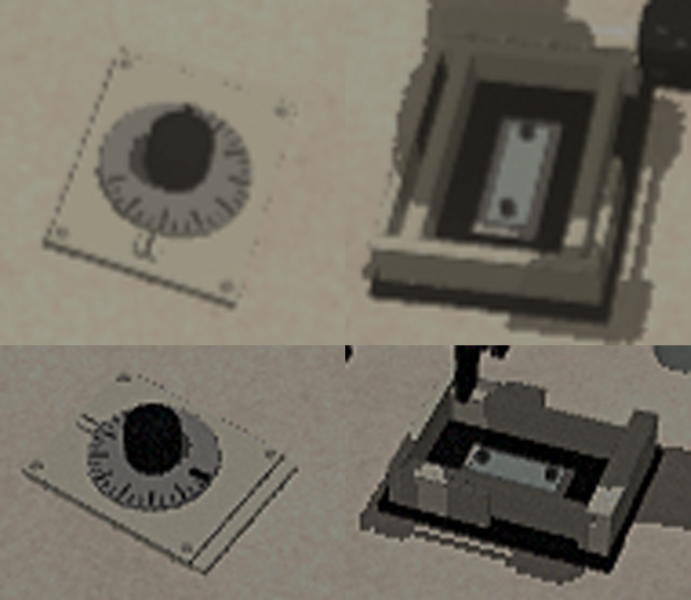

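View pics/wrist0.png

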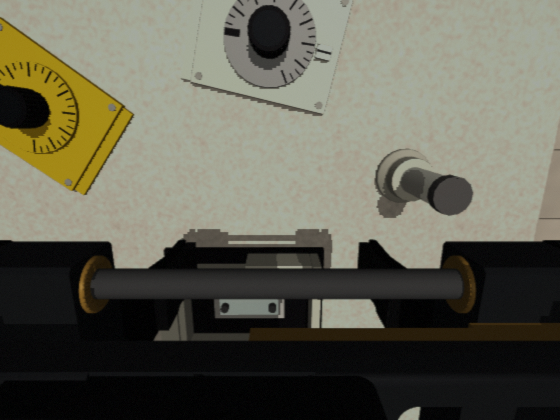

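The wrist view shows the white panel's dial near (269,35), bar at (232,32) and index at (322,55). The cradle is mostly hidden behind the gripper near (250,290). I shift so the camera is over the panel.

Request:
apply_moves --pt "87 -45 0 0 0" --pt "87 -45 0 0 0" --pt "87 0 0 0 0"

```text
time: 0.52
position: [0.6243, 0.0915, 0.2208]
orientation: [0.499, -0.5, 0.501, -0.5]
force: [-0.2, -0.1, -0.7]
finger_gap: 0.0876
```

Run:
```python
from h import *
K,E,im=grab("wrist","wrist1")
print(status.sense()["position"])
cv2.imwrite("pics/w1c.png",cv2.resize(im[40:260,150:430],(762,600),interpolation=cv2.INTER_CUBIC)[:,:,::-1])
```

```text
[0.62464476 0.08877042 0.22077807]
```

View pics/w1c.png

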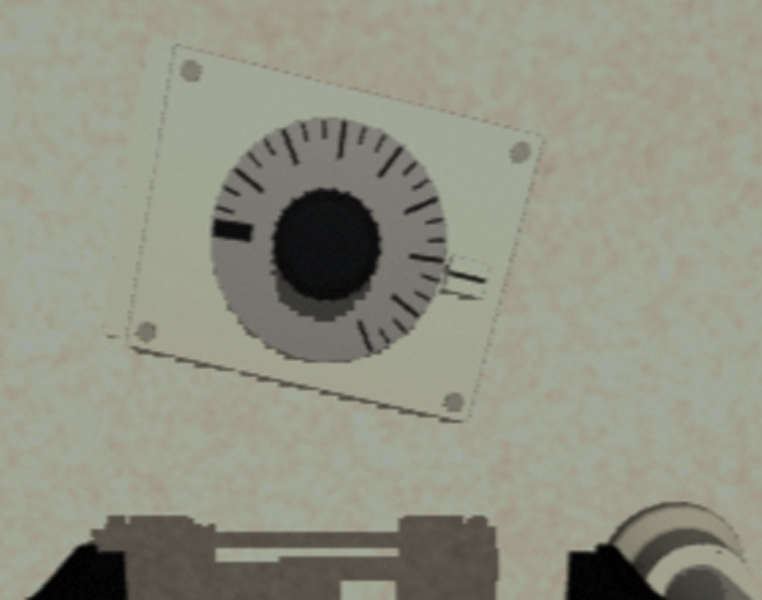

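Run:
```python
from h import *
K,E,_=load("wrist1")
c=lambda L:np.array(L,float)*[280/762,220/600]+[150,40]-0.3
P=back(K,E,c([(545,137),(467,421),(130,348),(175,45)]),.010)
print(P.round(4),P.mean(0))
ex=(P[0]+P[1]-P[2]-P[3])/2; print(np.linalg.norm(ex),np.degrees(np.arctan2(ex[1],ex[0])))
ey=(P[0]+P[3]-P[2]-P[1])/2; print(np.linalg.norm(ey),np.degrees(np.arctan2(ey[1],ey[0]))-90)
print("idx",back(K,E,c([(447,272),(487,281)]),.016))
print("flange c",back(K,E,c([(329,240)]),.016),"grip top",back(K,E,c([(327,243)]),.05))
ctr=back(K,E,c([(329,240)]),.016)[0]
for n,p in zip("0 30 60 90 120 150 180 210 240 idx".split(),back(K,E,c([(233,231),(250,180),(290,146),(343,138),(391,160),(421,206),(427,258),(405,306),(366,338),(487,281)]),.016)-ctr): print(n,np.degrees(np.arctan2(p[1],p[0])).round(1),end=' ')
s=status.sense();print(s["q"],Rq(s["orientation"]).as_matrix().round(3))
```

```text
[[0.7031 0.1989 0.01  ]
 [0.6759 0.0838 0.01  ]
 [0.5323 0.1154 0.01  ]
 [0.5574 0.2328 0.01  ]] [0.617213  0.1577195 0.01     ]
0.1483072027437543 -12.761573961153069
0.11920458987266824 -12.672110138963575
idx [[0.6649261  0.14679309 0.016     ]
 [0.68133245 0.14318699 0.016     ]]
flange c [[0.61699459 0.15946014 0.016     ]] grip top [[0.6170229  0.15866979 0.05      ]]
0 174.7 30 143.5 60 112.9 90 81.5 120 51.0 150 19.5 180 -10.2 210 -40.2 240 -69.0 idx -14.2 [-0.13312012  0.35022119 -0.10546489  1.44068894  0.03828352  1.3556909
 -0.24527921] [[-0.005 -0.003  1.   ]
 [-1.    -0.002 -0.005]
 [ 0.002 -1.    -0.003]]
```

Request:
apply_moves --pt "87 55 0 0 0" --pt "87 55 0 0 0" --pt "87 55 0 0 0" --pt "87 55 0 0 0" --pt "87 55 0 0 0" --pt "87 35 0 0 0" --pt "87 0 0 0 0"

```text
time: 1.45
position: [0.6184, -0.2419, 0.2202]
orientation: [-0.493, 0.5, -0.503, 0.504]
force: [-0.5, 0.4, -0.2]
finger_gap: 0.0872
```

Run:
```python
from h import *
K,E,im=grab("wrist","wrist2")
print(status.sense()["position"])
cv2.imwrite("pics/w2c.png",cv2.resize(im[40:260,150:430],(762,600),interpolation=cv2.INTER_CUBIC)[:,:,::-1])
```

```text
[ 0.6187643  -0.24000326  0.22021672]
```

View pics/w2c.png

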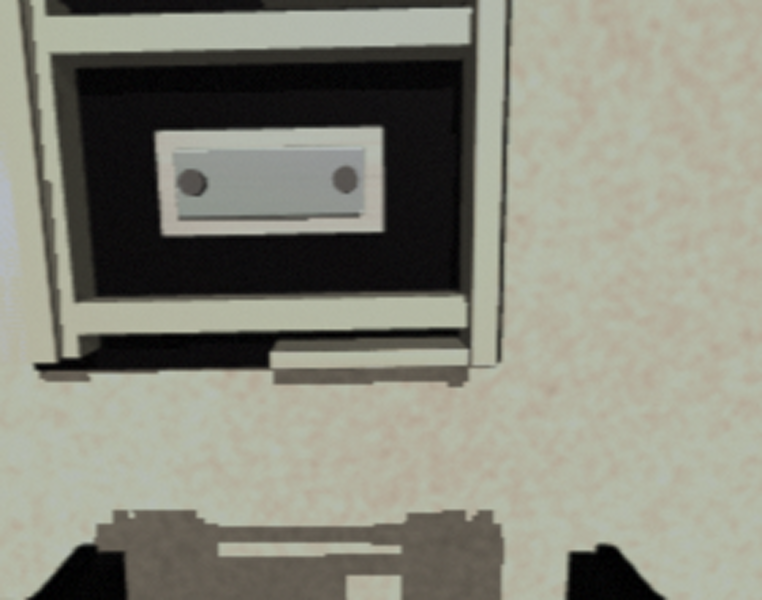

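The near part of the cradle is visible: stop on the right (inner top edge near crop x 470), lip on the left, supports at crop rows ~30 and ~315. The top is cut off, so I view the rest of this same picture.

Run:
```python
from h import *
K,E,im=load("wrist2")
cv2.imwrite("pics/w2d.png",cv2.resize(im[0:190,130:370],(758,600),interpolation=cv2.INTER_CUBIC)[:,:,::-1])
```

```text
(no output)
```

View pics/w2d.png

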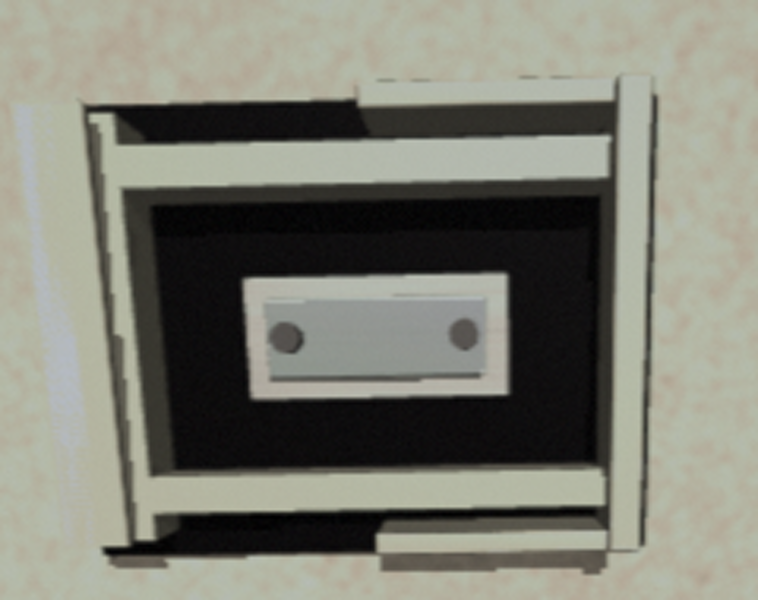

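Run:
```python
from h import *
K,E,im=load("wrist2"); print("C",-E[:3,:3].T@E[:3,3], "fwd",E[2,:3])
c=lambda L:np.array(L,float)*[240/758,190/600]+[130,0]-0.3
def sh(n,L,z):
    P=back(K,E,c(L),z); d=P[1]-P[0]; print(n,P[:,:2].round(4).tolist(),np.degrees(np.arctan2(d[1],d[0])).round(2),np.linalg.norm(d).round(4))
sh("stop in",[(610,549),(618,78)],.05)
sh("stop out",[(638,549),(652,78)],.05)
sh("lip in",[(128,545),(82,100)],.055)
sh("cheek up inner",[(360,107),(615,101)],.048)
sh("cheek up outer",[(358,83),(615,79)],.048)
sh("cheek lo a",[(378,535),(606,531)],.048)
sh("cheek lo b",[(378,553),(606,550)],.048)
sh("sup up",[(120,188),(610,178)],.04)
sh("sup lo",[(135,515),(606,505)],.04)
sh("floor edge",[(155,540),(115,115)],.04)
```

```text
C [ 0.62073692 -0.16997686  0.38124844] fwd [-0.01054311 -0.26222748 -0.96494849]
stop in [[0.665, -0.2212], [0.6642, -0.0837]] 90.32 0.1375
stop out [[0.6741, -0.2213], [0.6741, -0.0838]] 90.01 0.1375
lip in [[0.5095, -0.217], [0.5092, -0.0881]] 90.09 0.1289
cheek up inner [[0.5887, -0.0896], [0.6638, -0.0892]] 0.27 0.075
cheek up outer [[0.5884, -0.0832], [0.6636, -0.0834]] -0.15 0.0752
cheek lo a [[0.5894, -0.2159], [0.6638, -0.2156]] 0.21 0.0745
cheek lo b [[0.5891, -0.2218], [0.664, -0.2218]] -0.03 0.0748
sup up [[0.5131, -0.1089], [0.6638, -0.1085]] 0.15 0.1507
sup lo [[0.5077, -0.2092], [0.6647, -0.2081]] 0.41 0.157
floor edge [[0.5136, -0.2176], [0.5137, -0.0886]] 89.97 0.129
```

Cradle: origin about (0.5883, -0.1526), yaw about 0.1°, groove on the robot side, and its lip, stop and cheek checks agree within 1 mm. Panel: (0.617, 0.1585), yaw -12.8°, reading about 184°. Going to the grip now.

Request:
apply_moves --pt "87 -55 0 0 0" --pt "87 -55 0 0 0" --pt "87 -55 0 0 0" --pt "87 -55 0 0 0" --pt "87 -55 0 0 0" --pt "87 -55 0 0 0" --pt "87 -50 0 0 0" --pt "87 0 0 0 -9.6" --pt "87 0 0 0 -9.6" --pt "87 0 0 0 -9.6" --pt "87 0 0 0 -9.6" --pt "87 0 0 0 -9.6" --pt "87 0 0 0 -9.6" --pt "87 0 0 0 -9.6" --pt "87 0 0 0 -9.6" --pt "87 0 0 0 0"

```text
time: 3.5
position: [0.6145, 0.1667, 0.2177]
orientation: [-0.703, 0.705, -0.067, 0.062]
force: [0.2, -0.2, -0.1]
finger_gap: 0.0874
```

```bash
cat > go.py <<'E'
import sys
from h import *
# target x y z, yaw of jaw axis (tool z) in deg -> shift in tool axes, turn about tool y
t=np.array([float(v) for v in sys.argv[1:4]]); yaw=float(sys.argv[4])
s=status.sense(); M=Rq(s["orientation"]).as_matrix()
cur=np.degrees(np.arctan2(M[1,2],M[0,2]))
print("t",s["time"],"pos",np.round(s["position"],4),"yaw",cur.round(2),"shift mm",(M.T@(t-s["position"])*1e3).round(1),"turn",-((yaw-cur+90)%180-90),"F",np.round(s["force"],1),np.round(s["ft_torque"],2),"gap",s["finger_gap"],"q7",np.round(s["q"][6],2), "down",M[:,1].round(4))
E
python3 go.py 0.617 0.1585 0.022 77.2
```

```text
t 3.5 pos [0.6145 0.1667 0.2177] yaw 79.52 shift mm [  5.4 195.7  -6.7] turn 2.32480236432869 F [ 0.2 -0.2 -0.1] [ 0.1  -0.06 -0.01] gap 0.08741209836188654 q7 0.96 down [-0.0083 -0.003  -1.    ]
```

Request:
apply_moves --pt "87 5 0 -7 2.3" --pt "87 0 50 0 0" --pt "87 0 50 0 0" --pt "87 0 30 0 0" --pt "87 0 0 0 0"

```text
time: 4.12
position: [0.6185, 0.1566, 0.0855]
orientation: [-0.7, 0.703, -0.089, 0.086]
force: [-1.1, 0.0, 0.4]
finger_gap: 0.0867
```

```bash
python3 go.py 0.617 0.1585 0.023 77.2
```

```text
t 4.125 pos [0.6185 0.1566 0.0855] yaw 75.76 shift mm [-1.6 62.5  1.8] turn -1.4399558106777164 F [-1.1  0.   0.4] [ 0.1  -0.06 -0.01] gap 0.08669727405834425 q7 0.89 down [-0.0053 -0.0037 -1.    ]
```

Request:
apply_moves --pt "87 -2 30 2 -1.4" --pt "87 0 20 0 0" --pt "87 0 9 0 0" --pt "87 0 0 0 0"

```text
time: 4.62
position: [0.6206, 0.1588, 0.0304]
orientation: [-0.701, 0.703, -0.081, 0.083]
force: [0.1, 0.6, -0.1]
finger_gap: 0.0868
```

```bash
python3 go.py 0.617 0.1585 0.023 77.2
```

```text
t 4.625 pos [0.6206 0.1588 0.0304] yaw 76.69 shift mm [-3.5  7.4 -1.1] turn -0.5149557567552563 F [ 0.1  0.6 -0.1] [ 0.18 -0.01  0.01] gap 0.0868406678301256 q7 0.88 down [ 0.0019 -0.0026 -1.    ]
```

Request:
apply_moves --pt "87 -3 7 -1 -0.5" --pt "87 0 0 0 0" --pt "40 0 0 0 0" --pt "20 0 0 0 0" --pt "20 0 0 0 0" --pt "20 0 0 0 0" --pt "20 0 0 0 0" --squeeze 20

```text
time: 5.5
position: [0.6189, 0.1588, 0.0258]
orientation: [-0.702, 0.703, -0.077, 0.081]
force: [0.2, 0.1, -0.6]
finger_gap: 0.0449
```

```bash
python3 go.py 0.617 0.1585 0.023 77.2
```

```text
t 5.5 pos [0.6189 0.1588 0.0258] yaw 77.16 shift mm [-1.8  2.7 -0.7] turn -0.03814600353163655 F [ 0.2  0.1 -0.6] [-0.    0.   -0.03] gap 0.04493936669519269 q7 0.89 down [ 0.0056 -0.0017 -1.    ]
```

Request:
apply_moves --pt "46 -2 4 0 0" --pt "20 0 0 0 0" --pt "20 0 0 0 0" --pt "20 0 0 0 0" --squeeze 20

```text
time: 6.0
position: [0.6166, 0.1585, 0.0211]
orientation: [-0.702, 0.703, -0.077, 0.081]
force: [-0.3, -0.9, 0.0]
finger_gap: 0.0395
```

```bash
python3 go.py 0.617 0.1585 0.023 77.2
```

```text
t 6.0 pos [0.6166 0.1585 0.0211] yaw 77.13 shift mm [ 0.4 -1.9  0.1] turn -0.06825020867390208 F [-0.3 -0.9  0. ] [0.05 0.05 0.02] gap 0.039535361919454566 q7 0.89 down [ 0.0048 -0.0027 -1.    ]
```

Request:
apply_moves --pt "20 0 -15 0 0" --pt "20 0 -35 0 0" --pt "20 0 -45 0 0" --pt "20 0 -45 0 0" --pt "20 0 0 0 -6.4" --pt "20 0 0 0 -6.4" --pt "20 0 0 0 0"

```text
time: 6.88
position: [0.6138, 0.1601, 0.1688]
orientation: [-0.707, 0.708, 0.003, -0.001]
force: [0.5, 0.1, -3.8]
finger_gap: 0.0393
```

```bash
python3 go.py 0.600 -0.1526 0.145 90.1
```

```text
t 6.875 pos [0.6138 0.1601 0.1688] yaw 90.36 shift mm [ -15.8   24.3 -312.6] turn 0.2561685979868429 F [ 0.5  0.1 -3.8] [ 0.09 -0.04  0.02] gap 0.039315727441798926 q7 1.14 down [ 0.0023 -0.0017 -1.    ]
```

Request:
apply_moves --pt "20 -2 0 -25 0" --pt "20 -2 0 -40 0" --pt "20 -2 0 -40 0" --pt "20 -2 0 -40 0" --pt "20 -2 0 -40 0" --pt "20 -2 0 -40 0" --pt "20 -2 0 -40 0" --pt "20 0 0 -25 0" --pt "20 0 0 0 0"

```text
time: 8.0
position: [0.5954, -0.1369, 0.1688]
orientation: [0.707, -0.707, 0.007, -0.005]
force: [0.0, 0.1, -4.7]
finger_gap: 0.0394
```

```bash
python3 go.py 0.600 -0.1526 0.085 90.1
```

```text
t 8.0 pos [ 0.5954 -0.1369  0.1688] yaw 88.99 shift mm [  5.1  83.8 -15.7] turn -1.1147963713440276 F [ 0.   0.1 -4.7] [ 0.17 -0.07  0.03] gap 0.039402540655237926 q7 1.64 down [-2.6e-03  7.0e-04 -1.0e+00]
```

Request:
apply_moves --pt "20 3 0 -16 -1.1" --pt "20 0 40 0 0" --pt "20 0 37 0 0" --pt "20 0 0 0 0"

```text
time: 8.5
position: [0.5985, -0.1488, 0.091]
orientation: [0.708, -0.706, 0.002, -0.0]
force: [-1.0, -0.4, -4.7]
finger_gap: 0.0393
```

```bash
python3 go.py 0.5988 -0.1526 0.081 90.1
```

```text
t 8.5 pos [ 0.5985 -0.1488  0.091 ] yaw 89.85 shift mm [ 0.3 10.  -3.8] turn -0.24701914851044648 F [-1.  -0.4 -4.7] [ 0.15  0.01 -0.03] gap 0.03926262851051528 q7 1.67 down [-0.0021  0.0034 -1.    ]
```

Request:
apply_moves --pt "20 0 0 -4 -0.2" --pt "20 0 9 0 0" --pt "20 0 0 0 0"

```text
time: 8.88
position: [0.6007, -0.1521, 0.0856]
orientation: [0.708, -0.706, -0.001, -0.001]
force: [0.2, -1.1, -4.1]
finger_gap: 0.0395
```

```bash
python3 go.py 0.5988 -0.1526 0.081 90.1
python3 - <<'E'
from h import *
o=[]
K,E,im=grab("wrist","w3")
a=cv2.resize(im,(560,420))
K,E,im=grab("side","s3"); b=cv2.resize(im[140:230,230:340],(367,300),interpolation=cv2.INTER_CUBIC)
K,E,im=grab("scene","c3"); c=cv2.resize(im[175:265,170:280],(367,300),interpolation=cv2.INTER_CUBIC)
a=cv2.resize(a,(433,325))
o=np.hstack([np.vstack([a,np.zeros((275,433,3),np.uint8)]),np.vstack([b,c])])
cv2.imwrite("pics/m3.png",o[:,:,::-1]);print(o.shape)
E
```

```text
t 8.875 pos [ 0.6007 -0.1521  0.0856] yaw 90.06 shift mm [-1.9  4.6 -0.5] turn -0.043901244545850204 F [ 0.2 -1.1 -4.1] [ 0.11 -0.01  0.02] gap 0.039510002648982176 q7 1.67 down [ 0.0027  0.003  -1.    ]
(600, 800, 3)
```

View pics/m3.png

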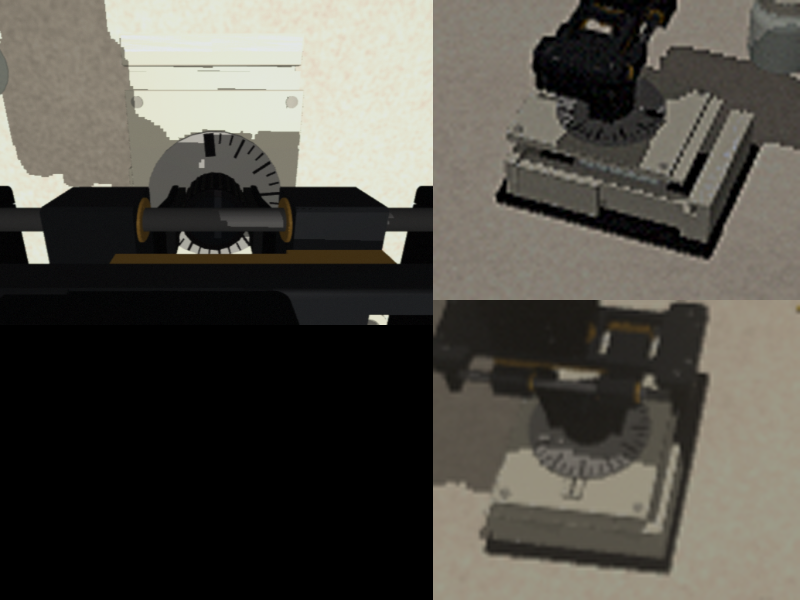

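The panel hangs level over the cradle: its far edge is above the stop and the tongue edge is just in front of the lip. I back off 2 mm in x and lower it onto the stop.

Request:
apply_moves --pt "20 -2 5 0 0" --pt "20 -1 5 0 0" --pt "20 0 3 0 0" --pt "20 0 3 0 0" --pt "20 0 0 0 0" --squeeze 15

```text
time: 9.65
position: [0.598, -0.1524, 0.0694]
orientation: [0.708, -0.706, -0.002, -0.001]
force: [-1.7, 0.4, -3.3]
finger_gap: 0.0395
```

```bash
python3 go.py 0.5988 -0.1526 0.067 90.1
```

```text
t 9.65 pos [ 0.598  -0.1524  0.0694] yaw 90.04 shift mm [ 0.8  2.4 -0.2] turn -0.058347502521101546 F [-1.7  0.4 -3.3] [ 0.1   0.07 -0.  ] gap 0.039470780337929966 q7 1.67 down [ 0.004   0.0025 -1.    ]
```

Request:
apply_moves --pt "20 1 2 0 0" --pt "20 0 2 0 0" --pt "20 0 2 0 0" --pt "20 0 0 0 0"

```text
time: 10.15
position: [0.5996, -0.1525, 0.0671]
orientation: [0.708, -0.707, -0.002, -0.002]
force: [-0.8, -0.0, -4.2]
finger_gap: 0.0393
```

```bash
python3 go.py 0.5988 -0.1526 0.066 90.1
```

```text
t 10.15 pos [ 0.5996 -0.1525  0.0671] yaw 90.03 shift mm [-0.8  1.1 -0.1] turn -0.06745694030422555 F [-0.8 -0.  -4.2] [0.18 0.14 0.03] gap 0.03931591430326046 q7 1.67 down [ 0.0053  0.0016 -1.    ]
```

Request:
apply_moves --pt "20 -1 2 0 0" --pt "20 0 2 0 0" --pt "20 0 1 0 0" --pt "20 0 0 0 0"

```text
time: 10.65
position: [0.5998, -0.1526, 0.0667]
orientation: [0.707, -0.707, -0.003, -0.003]
force: [-1.4, -0.1, -3.7]
finger_gap: 0.0398
```

```bash
python3 go.py 0.5988 -0.1526 0.066 90.1;python3 - <<'E'
from h import *
K,E,im=grab("side","s4"); b=cv2.resize(im[150:225,240:340],(800,600),interpolation=cv2.INTER_CUBIC)
cv2.imwrite("pics/m4.png",b[:,:,::-1])
E
```

```text
t 10.65 pos [ 0.5998 -0.1526  0.0667] yaw 90.02 shift mm [-1.   0.7 -0. ] turn -0.08113276558000848 F [-1.4 -0.1 -3.7] [ 0.06  0.17 -0.05] gap 0.03976117544608375 q7 1.67 down [ 8.4e-03  7.0e-04 -1.0e+00]
```

View pics/m4.png

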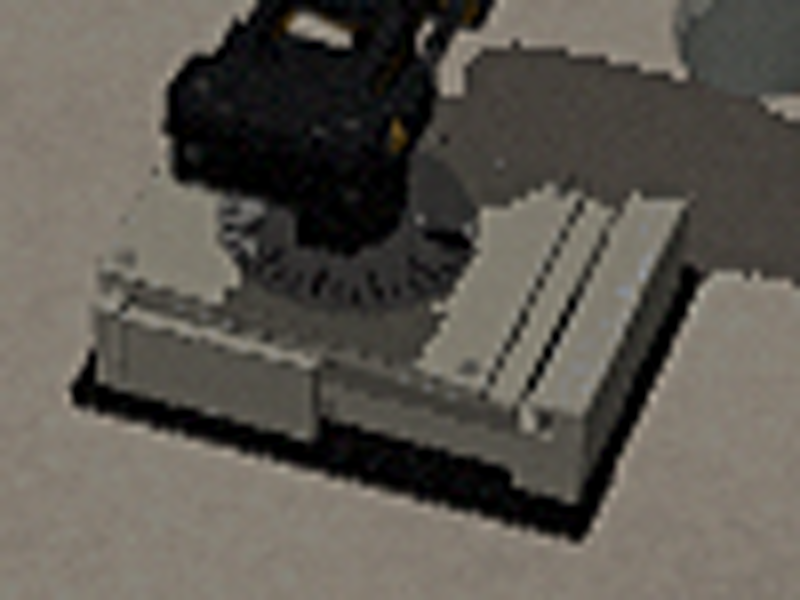

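The far edge rests on the stop top and the tongue end is down on the floor ledge, just in front of the lip (dark gap at crop x≈540). Now I push it into the groove.

Request:
apply_moves --pt "20 -3 0.5 0 0" --pt "20 -3 0.5 0 0" --pt "20 -3 0.5 0 0" --pt "20 0 0 0 0"

```text
time: 11.2
position: [0.5936, -0.1525, 0.0664]
orientation: [0.707, -0.707, -0.006, -0.005]
force: [0.3, -0.3, -0.2]
finger_gap: 0.0394
```

```bash
python3 go.py 0.588 -0.1526 0.062 90.1
```

```text
t 11.2 pos [ 0.5936 -0.1525  0.0664] yaw 90.05 shift mm [-5.7  4.3 -0.1] turn -0.05125858268293371 F [ 0.3 -0.3 -0.2] [ 0.2  -0.2  -0.03] gap 0.03942921759369872 q7 1.67 down [ 1.590e-02  1.000e-04 -9.999e-01]
```

Request:
apply_moves --pt "20 -3 0.5 0 0" --pt "20 -3 0.5 0 0" --pt "20 0 0 0 0"

```text
time: 11.58
position: [0.5886, -0.1526, 0.0663]
orientation: [-0.707, 0.707, 0.007, 0.006]
force: [1.5, 0.6, 1.4]
finger_gap: 0.0395
```

```bash
python3 go.py 0.588 -0.1526 0.062 90.1
```

```text
t 11.575 pos [ 0.5886 -0.1526  0.0663] yaw 90.06 shift mm [-0.7  4.2 -0. ] turn -0.04153547309611838 F [1.5 0.6 1.4] [ 0.24 -0.47  0.04] gap 0.03950241212110153 q7 1.67 down [ 1.900e-02 -3.000e-04 -9.998e-01]
```

Request:
apply_moves --pt "20 -3 1 0 0" --pt "20 -2 2 0 0" --pt "20 -1 2 0 0" --pt "20 0 0 0 0"

```text
time: 12.08
position: [0.5856, -0.1523, 0.0618]
orientation: [-0.707, 0.707, 0.01, 0.008]
force: [3.9, -0.4, -1.2]
finger_gap: 0.0395
```

```bash
python3 go.py 0.588 -0.1526 0.062 90.1
```

```text
t 12.075 pos [ 0.5856 -0.1523  0.0618] yaw 90.1 shift mm [ 2.4 -0.1 -0.3] turn 0.0036166655858380636 F [ 3.9 -0.4 -1.2] [ 0.06 -0.83 -0.06] gap 0.03950814707024368 q7 1.68 down [ 2.590e-02 -6.000e-04 -9.997e-01]
```

Request:
apply_moves --pt "60 1 0 0 0" --pt "60 0 0 0 0" --pt "60 0 0 0 0"

```text
time: 12.45
position: [0.5837, -0.1525, 0.06]
orientation: [-0.707, 0.707, 0.007, 0.006]
force: [0.2, 0.7, -0.4]
finger_gap: 0.0579
```

```bash
python3 go.py 0.588 -0.1526 0.062 90.1;python3 - <<'E'
from h import *
K,E,im=grab("side","s5"); b=cv2.resize(im[150:225,240:340],(500,375),interpolation=cv2.INTER_CUBIC)
K,E,im=grab("scene","c5"); c=cv2.resize(im[185:260,180:260],(300,281),interpolation=cv2.INTER_CUBIC)
o=np.zeros((375,800,3),np.uint8);o[:,:500]=b;o[:281,500:]=c
cv2.imwrite("pics/m5.png",o[:,:,::-1])
E
```

```text
t 12.45 pos [ 0.5837 -0.1525  0.06  ] yaw 90.07 shift mm [ 4.3 -1.9 -0.1] turn -0.027325976947821573 F [ 0.2  0.7 -0.4] [ 0.11 -0.04 -0.01] gap 0.057933580014618506 q7 1.67 down [ 1.960e-02 -1.000e-04 -9.998e-01]
```

View pics/m5.png

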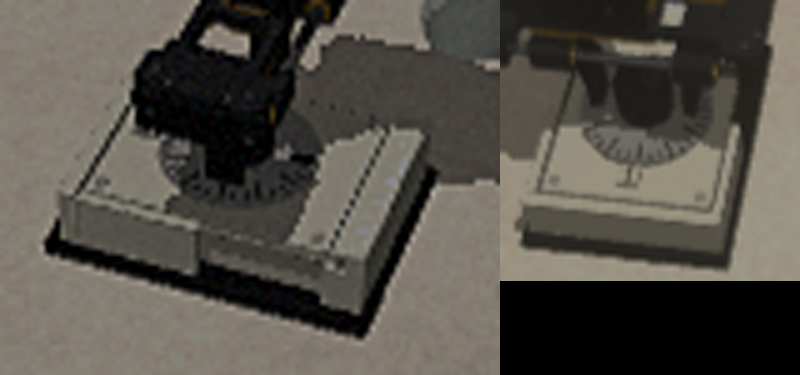

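The panel is seated: the tongue is under the lip, the far edge lies inside the stop, and the board is between the cheeks. Now I regrip the dial centred and turn it clockwise.

Request:
apply_moves --pt "60 4 -2 0 0" --pt "60 0 0 0 0" --pt "20 0 0 0 0" --pt "20 0 0 0 0" --pt "20 0 0 0 0" --pt "20 0 0 0 10" --pt "20 0 0 0 10" --pt "20 0 0 0 10" --pt "20 0 0 0 10" --pt "20 0 0 0 0" --squeeze 15

```text
time: 13.8
position: [0.5878, -0.1535, 0.0628]
orientation: [0.664, -0.66, 0.241, -0.255]
force: [0.1, 0.4, 0.3]
finger_gap: 0.0395
```

```bash
python3 go.py 0.5878 -0.1526 0.062 -34
```

```text
t 13.8 pos [ 0.5878 -0.1535  0.0628] yaw 48.98 shift mm [-0.6  0.8  0.7] turn 82.9775965457539 F [0.1 0.4 0.3] [-0.24  0.18 -0.05] gap 0.03950000474548427 q7 1.0 down [ 0.0196 -0.0019 -0.9998]
```

Request:
apply_moves --pt "20 0 0 0 10" --pt "20 0 0 0 10" --pt "20 0 0 0 10" --pt "20 0 0 0 10" --pt "20 0 0 0 10" --pt "20 0 0 0 10" --pt "20 0 0 0 10" --pt "20 0 0 0 10" --pt "20 0 0 0 0"

```text
time: 14.92
position: [0.5865, -0.154, 0.0623]
orientation: [-0.353, 0.344, -0.612, 0.619]
force: [0.4, -1.0, 1.3]
finger_gap: 0.0393
```

```bash
python3 go.py 0.5878 -0.1526 0.062 -34
```

```text
t 14.925 pos [ 0.5865 -0.154   0.0623] yaw -30.99 shift mm [-1.9  0.3  0.4] turn 3.0066113779709696 F [ 0.4 -1.   1.3] [-0.08  0.24 -0.04] gap 0.03932933913752383 q7 -0.31 down [ 0.0163 -0.0027 -0.9999]
```

Request:
apply_moves --pt "20 0 0 0 3" --pt "20 0 0 0 0" --pt "70 0 0 0 0" --pt "70 0 0 0 0" --pt "70 0 0 0 0" --pt "87 0 -40 0 0" --pt "87 0 -50 0 0" --pt "87 40 -40 0 0" --pt "87 40 0 0 0" --pt "87 0 0 0 0"

```text
time: 16.18
position: [0.54, -0.2223, 0.1957]
orientation: [-0.345, 0.336, -0.616, 0.624]
force: [-0.5, 0.1, 0.1]
finger_gap: 0.0866
```

```bash
cat > dial.py <<'E'
import sys
from h import *
fn=sys.argv[1]; K,E,im=grab("wrist",fn)
# metric top view at z=.056: 2 px/mm, world x right, y up, centred at nominal dial axis
c0=np.array([.5878,-.1526]); S=4; W=300
q=[(-.075,.075),(.075,.075),(.075,-.075),(-.075,-.075)]
uv=proj(K,E,[[c0[0]+a,c0[1]+b,.056] for a,b in q]).astype(np.float32)
dst=np.float32([[0,0],[600,0],[600,600],[0,600]])
w=cv2.warpPerspective(im,cv2.getPerspectiveTransform(uv,dst),(600,600),flags=cv2.INTER_CUBIC)
cv2.imwrite("pics/"+fn+"t.png",w[:,:,::-1])
E
python3 dial.py d1; python3 go.py 0.5878 -0.1526 0.062 -34
```

```text
t 16.225 pos [ 0.5412 -0.2204  0.1958] yaw -32.38 shift mm [-81.2 134.4   1. ] turn 1.6172054124166948 F [0.9 0.8 1. ] [-0.01  0.02 -0.01] gap 0.08668533014305133 q7 -0.21 down [ 0.0169 -0.0022 -0.9999]
```

View pics/d1t.png

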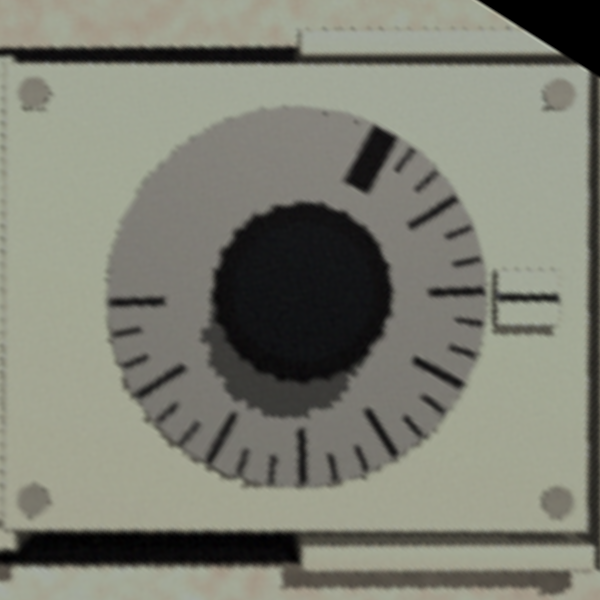

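The top view shows the panel seated flat, with equal margins to the cheeks. The 60 line is at (457,291) and the index line at (527,297), so the reading is about 62°. I compute it precisely before correcting.

```bash
cat > read.py <<'E'
import sys,cv2,numpy as np
w=cv2.imread("pics/"+sys.argv[1]+"t.png",0).astype(np.float32)
from scipy.optimize import minimize
def sc(p):
    cx,cy,ph=p; a=np.radians(ph-np.arange(0,241,10)); r=np.arange(168,184,2)  # world angle, ccw
    x=(cx+np.outer(r,np.cos(a))).astype(np.float32); y=(cy-np.outer(r,np.sin(a))).astype(np.float32)
    return cv2.remap(cv2.GaussianBlur(w,(0,0),2.5),x,y,cv2.INTER_LINEAR).mean()
b=min((minimize(sc,[297,296.5,float(p)],method="Nelder-Mead",options=dict(initial_simplex=[[297,296.5,p],[299,296.5,p],[297,298.5,p],[297,296.5,p+2]])) for p in np.arange(54,69,1.)),key=lambda r:r.fun)
cx,cy,ph=b.x
seg=w[285:310,500:555].astype(float); k=np.clip(np.median(seg)-10-seg,0,None)*(np.abs(np.arange(285,310)-297)<7)[:,None]
iy=(k.sum(1)*np.arange(285,310)).sum()/k.sum()
ia=np.degrees(np.arctan2(-(iy-cy),527-cx))
print("centre",cx,cy,"phase of zero",ph,"score",b.fun,"index y",iy,"angle",ia,"reading",ph-ia)
E
python3 read.py d1
```

```text
centre 296.64674651164114 296.46889710852224 phase of zero 61.785690725538714 score 58.3153190612793 index y 297.24576206957533 angle -0.19322893900954802 reading 61.978919664548265
```

Request:
apply_moves --pt "87 -40 0 0 0" --pt "87 -41 0 0 0" --pt "87 0 40 0 0" --pt "87 0 40 0 0" --pt "87 0 0 0 0"

```text
time: 16.85
position: [0.5896, -0.1431, 0.1135]
orientation: [-0.349, 0.338, -0.615, 0.621]
force: [-0.4, -0.4, 1.4]
finger_gap: 0.0872
```

```bash
python3 go.py 0.5878 -0.1526 0.062 -34
```

```text
t 16.85 pos [ 0.5896 -0.1431  0.1135] yaw -31.87 shift mm [ 9.5 51.5  2.8] turn 2.1259439415236727 F [-0.4 -0.4  1.4] [ 0.02  0.08 -0.03] gap 0.08718500473246353 q7 -0.35 down [ 1.710e-02  9.000e-04 -9.999e-01]
```

Request:
apply_moves --pt "87 9 0 3 0" --pt "87 0 0 0 0" --pt "87 0 25 0 0" --pt "87 0 22 0 0" --pt "87 0 0 0 0"

```text
time: 17.48
position: [0.5924, -0.1543, 0.0733]
orientation: [-0.352, 0.335, -0.613, 0.623]
force: [-0.1, 0.0, -0.6]
finger_gap: 0.0871
```

```bash
python3 go.py 0.5878 -0.1526 0.063 -34
```

```text
t 17.475 pos [ 0.5924 -0.1543  0.0733] yaw -31.93 shift mm [ 1.1 10.2 -5. ] turn 2.072879084545818 F [-0.1  0.  -0.6] [-0.04  0.01  0.01] gap 0.08712172772589818 q7 -0.32 down [ 2.750e-02 -6.000e-04 -9.996e-01]
```

Request:
apply_moves --pt "87 1 10 -4.5 0" --pt "87 0 0 0 0" --pt "20 0 0 0 0" --pt "20 0 0 0 0" --pt "20 0 0 0 0" --pt "20 0 0 0 0" --pt "20 0 0 0 0" --squeeze 12

```text
time: 18.35
position: [0.5901, -0.1533, 0.0668]
orientation: [-0.353, 0.333, -0.612, 0.624]
force: [-4.1, 2.3, 0.7]
finger_gap: 0.045
```

```bash
python3 go.py 0.5878 -0.1526 0.063 -34
```

```text
t 18.35 pos [ 0.5901 -0.1533  0.0668] yaw -31.95 shift mm [ 0.7  3.7 -2.5] turn 2.0452971050314943 F [-4.1  2.3  0.7] [0.74 1.17 0.03] gap 0.045029168339640865 q7 -0.32 down [ 0.0329 -0.0013 -0.9995]
```

Request:
apply_moves --pt "46 0 1 -3 0" --pt "20 0 0 0 0" --pt "20 0 0 0 0" --pt "20 0 0 0 0"

```text
time: 18.85
position: [0.5878, -0.1516, 0.0656]
orientation: [-0.353, 0.333, -0.612, 0.624]
force: [1.1, -0.4, -0.5]
finger_gap: 0.0397
```

```bash
python3 go.py 0.5878 -0.1526 0.063 -34
```

```text
t 18.85 pos [ 0.5878 -0.1516  0.0656] yaw -31.94 shift mm [0.8 2.6 0.5] turn 2.06383760510235 F [ 1.1 -0.4 -0.5] [0.07 0.15 0.08] gap 0.039650183076696405 q7 -0.32 down [ 0.0335 -0.0016 -0.9994]
```

Request:
apply_moves --pt "20 0 0 0 2" --pt "20 0 0 0 0"

```text
time: 19.1
position: [0.5878, -0.1517, 0.0656]
orientation: [-0.342, 0.321, -0.618, 0.631]
force: [1.1, 0.1, -0.4]
finger_gap: 0.0403
```

```bash
python3 go.py 0.5878 -0.1526 0.063 -34
```

```text
t 19.1 pos [ 0.5878 -0.1517  0.0656] yaw -34.1 shift mm [0.8 2.6 0.5] turn -0.0979242632641899 F [ 1.1  0.1 -0.4] [ 0.02  0.01 -0.03] gap 0.040329165117711306 q7 -0.36 down [ 0.0334 -0.0015 -0.9994]
```

Turned by 2.16°. Now I release, retreat and check.

Request:
apply_moves --pt "70 0 0 0 0" --pt "70 0 0 0 0" --pt "70 0 0 0 0" --pt "87 0 -40 0 0" --pt "87 0 -50 0 0" --pt "87 40 -40 0 0" --pt "87 40 0 0 0" --pt "87 0 0 0 0" --pt "87 0 0 0 0"

```text
time: 20.23
position: [0.5372, -0.2185, 0.1984]
orientation: [-0.342, 0.322, -0.618, 0.63]
force: [0.5, -0.1, -0.3]
finger_gap: 0.087
```

```bash
python3 dial.py d2; python3 read.py d2
```

```text
centre 295.70420700316663 295.26465587703444 phase of zero 59.72769148253256 score 58.035614013671875 index y 295.2907718206397 angle -0.006469349575432852 reading 59.734160832107996
```

View pics/d2t.png

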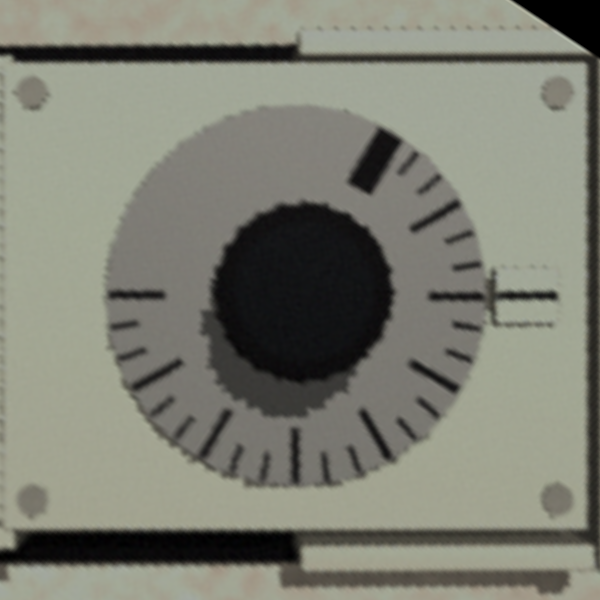

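The 60 line at (457,296) lines up with the index line at (527,296), the measured reading is 59.7°, and the panel is seated.

```bash
python3 -c "
from h import *
print(ctrl.hand_in())"
```

```text
the job is handed in; nothing more can be done
None
```

The panel is fitted in the cradle, the dial is set to about 60°, and the job is handed in. The hand-in gave no verdict.

**Fitting:** The gripper cannot tilt. I rested the panel's far edge on the end stop and lowered the tongue side, which tilted it about 3.5° instead of the stated 8 to 14°. I then pushed the tongue into the groove until the far edge dropped behind the stop.

**Dial:** I turned it clockwise from about 184°. The first check read 62.0°, so I regripped and turned it about 2° further.

**Last checks:**
- **Reading:** it measures 59.7°, with the 60 line meeting the index line in the last picture.
- **Panel:** in the pictures the tongue is under the lip, the board lies between the cheeks and inside the stop, and it looks flat. I did not measure its level separately.
- **Robot:** the gripper is open, clear of everything, and the force reads about zero. The clock stood at about 20 s of the 56 s allowed.
- **Bystanders:** I kept clear of the jar, tube stand and valve head, but did not measure their positions again at the end.

No check failed. The tool ended up leaning about 2° from the contact pushes, which did not affect the result.

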